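Close the vacuum chamber: draw its cover down evenly, crisscross

ROBOT

A 6-joint arm with a two-finger parallel gripper is mounted at the origin on the work surface. World frame = base frame: x ahead of the robot, y to its left, z up, the work surface at z = 0. Lengths are in mm, angles in rad, forces in N, time in s.
With the tool pointing down it reaches from about 300 to 1000 mm from the base axis. Payload 5.1 kg.
Tool frame: the origin (TCP) lies midway between the tips of the shut fingers; the grasp point (between the pads) lies 19 mm behind it (env.grasp_offset is the distance from the TCP to the grasp point, in mm); z points along the fingers, y is the line along which they close (so a half turn about z gives the same grasp; the last joint's range is limited). The gripper opens to 95 mm and grips with 3 to 60 N. Pads are 20 mm wide; open, the fingers measure 119 mm over their backs; the gripper's body (75 mm by 180 mm) begins 59 mm behind the grasp point.
Start: joints at [1.158, 0.124, 1.65, -0, 1.367, -0.083], TCP at [210.525, 614.95, 214.656] pointing down, gripper open.
Joint ranges: [-2.61, 2.61], [-1.02, 2.33], [0.03, 2.71], [-1.35, 4.49], [0.32, 2.68], [-2.91, 2.91]. Speed limits (rad/s): [2.57, 2.57, 3.14, 3.14, 3.14, 3.14].

INTERFACE

Orientations are given as a unit quaternion [w, x, y, z].
In Python, from workcell import get_state, viewer, env, models gives the robot as it stands.
- The arm moves only by the tool servo_tool, never from a script. Its argument "plan" is a list of rows, each a list of 7 numbers: the turn, a rotation vector about the tool's x, y, z each as a share of 30 degrees, from -1 to 1, then the shift along the tool's x, y, z each as a share of 0.2 m, from -1 to 1, then the closure, from -1 (fully open) to 1 (shut), so that 0 is half open. A call has 1 to 10 rows; each row is the pose to reach, as a shift and turn from the pose commanded when the call began, along the tool's axes at that moment; what a row does not reach only later rows make up. A row lasts 1/8 s, in which the tool goes at most 62.5 mm and 10.7 degrees, less where a joint would pass 70% of its speed; a pose out of reach is approached as far as the arm can. A call with a number of a shift or a turn outside -1 to 1 is refused whole. A call with a gripper value outside its range is refused whole. The fingers move at their own pace and stop on an object; "force" is the grip in N (left out, the last holds). Time passes only in rows, so rows that repeat a pose let the fingers close. It gives the time, the measured TCP pose, the force, the opening and the grip force at its end, in the units of the state.
- get_state(): the state, without advancing time (a new reading comes with each control period).
- viewer.camera(name): name is "scene" or "top" or "wrist"; returns a dict with "img" (400x640x3 uint8, blue, green, red), "mtx" (3x3 intrinsics, pixels), "R" (3x3) and "t" (3): a world point X has camera coordinates R X + t. Camera axes: x right, y down, z forward; pixel columns grow to the right and rows downward; lengths in mm; the calibration is good to about 2 mm. The wrist camera is an equidistant fisheye: a pixel r from the principal point sees the ray r / f radians off the axis. A picture is of the moment at which its call begins. There is no depth.
- env.hand_in(): hands the job in; it is judged then, once.
Trained networks look in a picture, given as the dict that the camera call returned (one of the last four; its "shot" number tells which), for a name from the list of things; names that differ only in an ending like _2 or _b are one class to them, and where a whole thing is asked for, a point or a joint stands for the part that bears it (a point fixed in the world has none). Each returns a list of dicts, best first, with "score" (0 to 1); they miss things now and then, are a little off and sometimes report something else, mostly with a low value. They report only what shows in the picture. A call takes as long as a camera call.
- models.boxes_of(picture, name): "xyz" ([x, y, z] in mm, in world coordinates, good to about 4 mm: the middle of the surface that is visible of it).
- models.cut_out(picture, name): "mask" (400x640 bool, what is visible of it).
- models.pinpoint(picture, name): "xyz" ([x, y, z] in mm, in world coordinates, good to about 4 mm: a listed point, or the origin of a listed thing).
The state is a dict: "time": time; "joint_positions": joint angles; "joint_vel": joint speeds; "joint_efforts": joint torques, N m; "eef_pos": TCP position; "tool_rot": TCP orientation; "ft_force": force on the tool from outside, world axes, zero at the start; "moment": the same for the moment, N m; "finger_gap": finger opening in mm; "finger_force": force on a finger pad.
Only numpy, scipy, OpenCV 4.12 (cv2) and the standard library are available. Lean on these libraries where they do the work, as an engineer would, in place of code of your own. Each camera call takes 0.05 s, during which the arm holds its last target. There are 200 camera calls.

TASK

Close the sloping cover of the vacuum chamber with its four knob screws, working crisscross (each screw followed by the one diagonally opposite) so that the cover goes down level and never cocks. On the first pass turn each screw only about 35 degrees clockwise; then go round again in crisscross order and turn each until you feel it come up firmly tight, without forcing it, so that the cover is bedded flat, and let go. Leave the canister, the tin and the blue box where they stand.

Things in the scene. Friction and masses are not known exactly. Their poses are not given: they have to be found in the camera images.
- chamber: fixed bench vacuum chamber on a dark steel foot plate (260 mm deep, 240 mm wide); origin on the bench under the centre of its mouth, x points away from its front. It may be turned a little.
- rim: the chamber's square aluminium mouth block, 210 x 210 mm, 80 mm thick, its face sloping 30 degrees down towards the chamber's front. Origin at the centre of the face, 150 mm above the bench; z is the outward normal of the face (30 degrees from vertical, leaning to the front), x runs up the slope, y to the left as seen from the front.
- cover: square steel cover plate, 200 x 200 x 12 mm, with a round window in the middle. Origin at the centre of its underside; z outward, like the rim's. Loose, it floats on a springy gasket 7.5 mm above the rim's face; home, it beds evenly 1 to 4 mm above it (gasket squash differs each time, so where it beds must be felt). It cannot slide or turn on the rim, only sink and tilt.
- screw_a: near left cover screw, with a round black knob 50 mm across and 32 mm tall (yellow stripe on top). Origin at the screw's collar, on its axis, which is parallel to the rim's z at x, y = -70, +70 mm in the rim's frame; z outward. The knob spans 18 to 50 mm above the origin, on a 20 mm stem; the origin sits 20 mm above the rim's face at angle 0. The steep thread also gives way if the knob is pushed in with over 30 N. Screw_c is diagonally opposite.
- screw_b: near right cover screw, with a round black knob 50 mm across and 32 mm tall (yellow stripe on top). Origin at the screw's collar, on its axis, which is parallel to the rim's z at x, y = -70, -70 mm in the rim's frame; z outward. The knob spans 18 to 50 mm above the origin, on a 20 mm stem; the origin sits 20 mm above the rim's face at angle 0. The steep thread also gives way if the knob is pushed in with over 30 N. Screw_d is diagonally opposite.
- screw_c: far right cover screw, with a round black knob 50 mm across and 32 mm tall (yellow stripe on top). Origin at the screw's collar, on its axis, which is parallel to the rim's z at x, y = +70, -70 mm in the rim's frame; z outward. The knob spans 18 to 50 mm above the origin, on a 20 mm stem; the origin sits 20 mm above the rim's face at angle 0. The steep thread also gives way if the knob is pushed in with over 30 N. Screw_a is diagonally opposite.
- screw_d: far left cover screw, with a round black knob 50 mm across and 32 mm tall (yellow stripe on top). Origin at the screw's collar, on its axis, which is parallel to the rim's z at x, y = +70, +70 mm in the rim's frame; z outward. The knob spans 18 to 50 mm above the origin, on a 20 mm stem; the origin sits 20 mm above the rim's face at angle 0. The steep thread also gives way if the knob is pushed in with over 30 N. Screw_b is diagonally opposite.
- turn_a (a joint): angle of screw_a in rad, 0 loosest, grows clockwise seen from above the cover (tightening); starts 0 to 0.1. Quick-action thread: each rad drives screw and knob 5 mm inward. The collar meets the cover at 0.1 rad. Turning takes a steady 0.15 Nm until the cover beds, somewhere between 0.8 and 1.4 rad; then the torque climbs about 1 Nm per rad. Tight: 0.15 to 0.25 Nm above the steady torque. Let go, it eases back a little and holds.
- turn_b (a joint): angle of screw_b in rad, 0 loosest, grows clockwise seen from above the cover (tightening); starts 0 to 0.1. Quick-action thread: each rad drives screw and knob 5 mm inward. The collar meets the cover at 0.1 rad. Turning takes a steady 0.15 Nm until the cover beds, somewhere between 0.8 and 1.4 rad; then the torque climbs about 1 Nm per rad. Tight: 0.15 to 0.25 Nm above the steady torque. Let go, it eases back a little and holds.
- turn_c (a joint): angle of screw_c in rad, 0 loosest, grows clockwise seen from above the cover (tightening); starts 0 to 0.1. Quick-action thread: each rad drives screw and knob 5 mm inward. The collar meets the cover at 0.1 rad. Turning takes a steady 0.15 Nm until the cover beds, somewhere between 0.8 and 1.4 rad; then the torque climbs about 1 Nm per rad. Tight: 0.15 to 0.25 Nm above the steady torque. Let go, it eases back a little and holds.
- turn_d (a joint): angle of screw_d in rad, 0 loosest, grows clockwise seen from above the cover (tightening); starts 0 to 0.1. Quick-action thread: each rad drives screw and knob 5 mm inward. The collar meets the cover at 0.1 rad. Turning takes a steady 0.15 Nm until the cover beds, somewhere between 0.8 and 1.4 rad; then the torque climbs about 1 Nm per rad. Tight: 0.15 to 0.25 Nm above the steady torque. Let go, it eases back a little and holds.
- wipes: white canister with a blue cap, 84 mm across, 170 mm tall, origin at the centre of its base; leave alone
- tin: plain metal tin, 70 mm across, 90 mm tall, origin at the centre of its base; leave alone
- samplebox: blue box 120 x 80 x 50 mm, origin at the centre of its underside; leave alone

How it is judged (in metres and radians):
On the way, in this order (a step that is already met when the one before it is completed fails the run):
1. first pass: two diagonally opposite screws are turned past 0.3 rad while the other two are still below it (((value of joint each of turn_a, turn_c above 0.3 rad and value of joint each of turn_b, turn_d below 0.3 rad) or (value of joint each of turn_b, turn_d above 0.3 rad and value of joint each of turn_a, turn_c below 0.3 rad))), for 0.1 s.
2. first pass complete: all four screws stand between 0.3 and 0.8 rad, none tight yet (value of joint turn_a between 0.3 and 0.8 rad and value of joint turn_b between 0.3 and 0.8 rad and value of joint turn_c between 0.3 and 0.8 rad and value of joint turn_d between 0.3 and 0.8 rad), for 0.1 s.
3. last pass: two diagonally opposite screws are tight (over 18 N on the cover) while the other two are not (((contact force between each of screw_a, screw_c and cover above 18 N and contact force between each of screw_b, screw_d and cover below 18 N) or (contact force between each of screw_b, screw_d and cover above 18 N and contact force between each of screw_a, screw_c and cover below 18 N))), for 0.1 s.
At the end, for the whole second after the job is handed in: all four screws press the cover with more than 18 N each (a properly tightened screw keeps over 25 N), the cover lies parallel to the rim within 0.006 rad and less than 4.5 mm above its face (contact force between each of screw_a, screw_b, screw_c, screw_d and cover above 18 N and angle between the z axis of cover and the z axis of rim, either way round below 0.006 rad and z of cover in the frame of rim below 0.0045 m); the robot touches nothing.
It fails at once if the cover is cocked by more than about 1.4 degrees (0.024 rad) against the rim (angle between the z axis of cover and the z axis of rim, either way round above 0.024 rad).
It fails at once if a screw is forced: more than 75 N on the cover (about 0.5 Nm at the knob) (contact force between any of screw_a, screw_b, screw_c, screw_d and cover above 75 N).
It fails at once if the wipes is moved more than 30 mm (distance of wipes from where it was at the start of the episode above 0.03 m).
It fails at once if the tin is moved more than 30 mm (distance of tin from where it was at the start of the episode above 0.03 m).
It fails at once if the samplebox is moved more than 30 mm (distance of samplebox from where it was at the start of the episode above 0.03 m).
It also fails if it takes over 72 s, if anything falls off the work surface, if the arm or the gripper's body presses on something with over 40 N, if the wrist force passes 120 N, or if a joint passes its speed limit or range.

## Working session

There is one attempt and no reset: what is moved stays moved. The work goes in short steps, Python scripts to look and compute and a tool call to move; the robot and the scene stay as the last step left them, time stands still between calls to the robot, and variables do not carry over. Pictures are saved under pics/ and viewed, at most 10 in all, crops included, and the job is handed in when it is done.

Besides the shell and the picture viewer there is one more tool, called as name(argument=value, ...) on one line, values as JSON. servo_tool: Moves the arm, as the interface text tells. Its arguments: {"type":"object","properties":{"plan":{"type":"array"},"force":{"type":"number"}},"required":["plan"]}

```bash
mkdir -p pics
cat > h.py <<'E'
import numpy as np, cv2
from scipy.spatial.transform import Rotation as Ro
from workcell import get_state, viewer, env, models
def rot(q): return Ro.from_quat([q[1],q[2],q[3],q[0]])
E
python3 - <<'E'
from h import *
s=get_state(); print({k:np.round(v,3) for k,v in s.items()}, env.grasp_offset)
ims=[]
for c in ["scene","top"]:
    p=viewer.camera(c); ims.append(p["img"])
    for n in ["chamber","rim","cover","screw_a","screw_b","wipes","tin","samplebox"]:
        for f in ("pinpoint","boxes_of"):
            r=getattr(models,f)(p,n)
            print(c,n,f,[(np.round(d["xyz"]).tolist(),round(d["score"],2)) for d in r][:5])
im=np.vstack(ims); cv2.imwrite("pics/a.png",cv2.resize(im,(480,600))) 
cv2.imwrite("pics/s.png",ims[0])
E
```

```text
{'time': np.float64(0.0), 'joint_positions': array([ 1.158,  0.124,  1.652, -0.   ,  1.368, -0.083]), 'joint_vel': array([ 0.001,  0.001,  0.   , -0.   ,  0.   , -0.   ]), 'joint_efforts': array([-2.0000e-03, -4.1762e+01, -3.5992e+01,  7.7000e-02,  5.0000e-02,
       -0.0000e+00]), 'eef_pos': array([210.272, 614.376, 213.419]), 'tool_rot': array([-0.   ,  0.164,  0.986, -0.001]), 'ft_force': array([ 0.445,  0.007, -0.428]), 'moment': array([-0.037, -0.015,  0.03 ]), 'finger_force': np.float64(0.0), 'finger_gap': np.float64(95.449)} 18.8
scene chamber pinpoint []
scene chamber boxes_of [([660.0, -102.0, 157.0], 0.66)]
scene rim pinpoint [([594.0, -126.0, 148.0], 0.89)]
scene rim boxes_of [([642.0, -109.0, 173.0], 0.89)]
scene cover pinpoint [([588.0, -127.0, 157.0], 0.97)]
scene cover boxes_of [([597.0, -128.0, 173.0], 0.69)]
scene screw_a pinpoint [([553.0, -39.0, 129.0], 0.89), ([616.0, -210.0, 202.0], 0.88), ([505.0, -168.0, 132.0], 0.59), ([662.0, -77.0, 198.0], 0.58)]
scene screw_a boxes_of [([614.0, -200.0, 238.0], 0.92), ([659.0, -67.0, 238.0], 0.73), ([506.0, -160.0, 171.0], 0
[... 1345 characters left out ...]
0.55)]
top screw_b pinpoint [([666.0, -74.0, 204.0], 0.74), ([505.0, -171.0, 132.0], 0.63), ([619.0, -210.0, 201.0], 0.58)]
top screw_b boxes_of [([647.0, -65.0, 246.0], 0.9), ([535.0, -32.0, 173.0], 0.81), ([486.0, -163.0, 176.0], 0.71), ([604.0, -200.0, 245.0], 0.66), ([600.0, -135.0, 175.0], 0.55)]
top wipes pinpoint [([707.0, 79.0, 2.0], 0.69)]
top wipes boxes_of [([689.0, 76.0, 171.0], 0.89), ([648.0, -74.0, 244.0], 0.33)]
top tin pinpoint [([479.0, -322.0, 3.0], 0.56)]
top tin boxes_of [([532.0, -33.0, 172.0], 0.69), ([481.0, -305.0, 93.0], 0.58), ([492.0, -161.0, 172.0], 0.39)]
top samplebox pinpoint [([632.0, -361.0, 1.0], 0.91)]
top samplebox boxes_of [([630.0, -356.0, 54.0], 0.92)]
```

View pics/a.png

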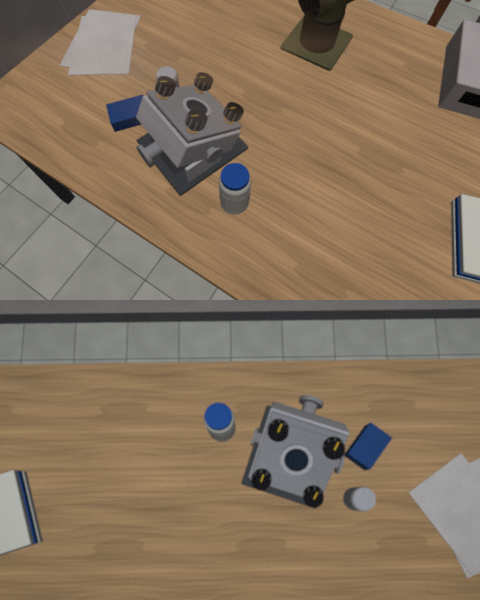

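The top view shows the chamber mouth with four knobs at (279,430), (334,447), (262,479) and (313,496), with the wipes left of it, and the tin and box to the right. I'll fit the rim pose next.

```bash
cat >> h.py <<'E'
from scipy.optimize import least_squares
L=dict(a=(-70,70),b=(-70,-70),c=(70,-70),d=(70,70))
S,C=0.5,np.sqrt(.75)
def rimR(yaw):
    c,s=np.cos(yaw),np.sin(yaw)
    return np.array([[C*c,-s,-S*c],[C*s,c,-S*s],[S,0,C]])
def screw(p,k,h): # world point h above rim face on axis of k
    return np.array([p[0],p[1],150+(p[3] if len(p)>3 else 0)])+rimR(p[2])@np.array([*L[k],h])
def toolR(yaw,turn): # tool z=-rim z, tool y=rim y at turn 0; turn clockwise positive
    R=rimR(yaw); B=np.column_stack([-R[:,0],R[:,1],-R[:,2]])
    return B@Ro.from_euler('z',turn).as_matrix()
def rowto(pos,R,cpos,cR):
    sh=cR.T@(np.array(pos)-cpos)/200; tv=Ro.from_matrix(cR.T@R).as_rotvec()/(np.pi/6)
    return np.round([*tv,*sh],4)
OFF=np.array([0.25,0.57,1.24])
def cmd():
    s=get_state(); return np.array(s["eef_pos"])+OFF, rot(s["tool_rot"]).as_matrix()
E
python3 - <<'E'
from h import *
obs=dict(a=[(553,-39,129)],b=[(505,-168,132),(505,-171,132)],c=[(616,-210,202),(619,-210,201)],d=[(662,-77,198),(666,-74,204)])
rim=[(594,-126),(592,-129),(595,-125)]
cov=[(588,-127,157),(589,-126,156)]
def f(p):
    r=[]
    for k in obs:
        for o in obs[k]: r+=list(screw(p,k,20)-o)
    for o in rim: r+=[p[0]-o[0],p[1]-o[1]]
    c=np.array([p[0],p[1],150])+rimR(p[2])@[0,0,7.5]
    for o in cov: r+=list(c-o)
    return r
q=least_squares(f,[592,-127,-.3]); p=q.x; print(p,np.round(q.fun,1))
np.save("p.npy",p)
cp,cR=cmd()
for k in "abcd":
    t=screw(p,k,37); print(k,np.round(t,1),rowto(screw(p,k,37+70),toolR(p[2],0),cp,cR))
E
```

```text
[ 5.93579832e+02 -1.26786917e+02 -3.35068871e-01] [-3.1  1.5  3.3 -1.1 -1.7  0.3 -1.1  1.3  0.3  2.4  0.5  0.3 -0.6  0.5
  1.3  2.4 -0.3  4.3 -1.6 -3.3 -1.7 -0.4 -0.8  1.6  2.2 -1.4 -1.8  2.
  1.4 -0.5  1.   0.4  0.5]
a [541.9 -34.7 147. ] [ 0.0027 -1.      0.0098 -2.4442 -2.5387  0.0411]
b [ 495.8 -166.9  147. ] [ 2.7000e-03 -1.0000e+00  9.8000e-03 -2.4405e+00 -3.2387e+00  4.1100e-02]
c [ 610.3 -206.7  217. ] [ 2.7000e-03 -1.0000e+00  9.8000e-03 -3.0467e+00 -3.2419e+00 -3.0890e-01]
d [656.4 -74.5 217. ] [ 2.7000e-03 -1.0000e+00  9.8000e-03 -3.0504e+00 -2.5419e+00 -3.0890e-01]
```

servo_tool(plan=[[0,0,0,-0.25,-0.25,0,-1],[0,0,0,-0.5,-0.5,0,-1],[0,0,0,-0.75,-0.75,0,-1],[0,0,0,-1,-1,0,-1],[0,0,0,-1,-1,0,-1]], force=40)

```text
time: 2.33
eef_pos: [335.8, 358.7, 214.9]
tool_rot: [0.0, 0.165, 0.986, 0.0]
ft_force: [0.3, 0.5, 1.1]
finger_gap: 94.8
finger_force: 0.0
```

servo_tool(plan=[[0,0,0,-0.25,-0.25,0,-1],[0,0,0,-0.5,-0.5,0,-1],[0,0,0,-0.75,-0.75,0,-1],[0,0,0,-1,-1,0,-1],[0,0,0,-1,-1,0,-1],[0,0,0,-1,-1,0,-1]])

```text
time: 3.08
eef_pos: [460.1, 105.3, 214.8]
tool_rot: [0.0, 0.166, 0.986, 0.0]
ft_force: [0.1, -0.3, -0.5]
finger_gap: 94.9
finger_force: 0.0
```

servo_tool(plan=[[0,-0.3,0,-0.2,-0.2,0,-1],[0,-0.6,0,-0.35,-0.4,0.02,-1],[0,-0.9,0.01,-0.4442,-0.5387,0.041,-1],[0,-1,0.01,-0.4442,-0.5387,0.041,-1],[0,-1,0.01,-0.4442,-0.5387,0.041,-1],[0,-1,0.01,-0.4442,-0.5387,0.041,-1]])

```text
time: 3.82
eef_pos: [509.0, -22.8, 207.2]
tool_rot: [0.256, 0.161, 0.952, -0.042]
ft_force: [-0.4, 0.6, -0.1]
finger_gap: 95.4
finger_force: 0.0
```

Run:
```python
from h import *
s=get_state(); p=np.load("p.npy"); print({k:np.round(v,3) for k,v in s.items()})
t=screw(p,"a",107); print("target-meas",np.round(t-s["eef_pos"],1)); cp,cR=cmd(); print(rowto(t,toolR(p[2],0),cp,cR))
for c in ["wrist","scene","top"]:
    q=viewer.camera(c)
    if c=="wrist": cv2.imwrite("pics/w1.png",q["img"])
    for n in ["screw_a","rim","cover"]:
        r=models.pinpoint(q,n); print(c,n,[(np.round(d["xyz"],1).tolist(),round(d["score"],2)) for d in r])
```

```text
{'time': np.float64(3.825), 'joint_positions': array([-0.079, -0.526,  2.282, -0.162,  0.883, -1.245]), 'joint_vel': array([-0.003,  0.01 , -0.011, -0.001, -0.003,  0.   ]), 'joint_efforts': array([-2.2000e-02, -1.4475e+01, -3.7059e+01, -3.8600e-01, -1.3380e+00,
       -1.5000e-02]), 'eef_pos': array([508.969, -22.828, 207.194]), 'tool_rot': array([ 0.256,  0.161,  0.952, -0.042]), 'ft_force': array([-0.355,  0.581, -0.121]), 'moment': array([0.075, 0.231, 0.018]), 'finger_force': np.float64(0.0), 'finger_gap': np.float64(95.352)}
target-meas [-0.1 -0.3  0.5]
[ 0.0048  0.0005  0.001   0.0023 -0.0049  0.0031]
wrist screw_a [([551.6, -39.4, 128.3], 0.89), ([505.3, -170.6, 134.4], 0.63)]
wrist rim [([595.9, -129.7, 150.3], 0.82)]
wrist cover [([590.6, -124.6, 157.5], 0.82)]
scene screw_a [([662.4, -78.0, 196.2], 0.79), ([618.7, -207.0, 202.5], 0.77), ([593.1, -123.9, 147.4], 0.71), ([505.8, -170.6, 133.4], 0.69), ([550.6, -39.2, 131.8], 0.62)]
scene rim [([593.1, -118.9, 148.1], 0.86), ([551.6, -38.6, 129.4], 0.28)]
scene cover [([590.6, -127.0, 156.1], 0.67)]
top screw_a [([551.8, -37.1, 130.3], 0.97), ([619.9, -210.1, 203.1], 0.77), ([502.5, -168.5, 132.6], 0.72), ([667.6, -73.9, 201.5], 0.56)]
top rim [([593.7, -131.1, 147.4], 0.92)]
top cover [([588.5, -126.8, 157.7], 0.71)]
```

View pics/w1.png

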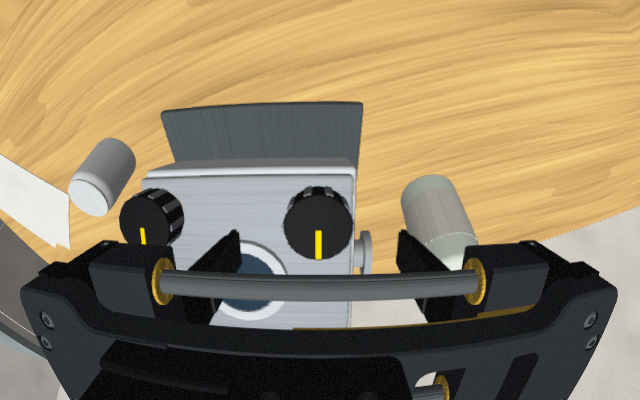

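The wrist view shows knob a at (319,225), centred between the fingers at columns 238 and 398. I'll go down and grip.

servo_tool(plan=[[0,0,0,0,0,0.2,-1],[0,0,0,0,0,0.35,-1],[0,0,0,0,0,0.35,-1],[0,0,0,0,0,0.35,-1],[0,0,0,0,0,0.35,1],[0,0,0,0,0,0.35,1],[0,0,0,0,0,0.35,1],[0,0,0,0,0,0.35,1]], force=40)

```text
time: 5.42
eef_pos: [541.7, -35.1, 146.1]
tool_rot: [0.256, 0.161, 0.952, -0.042]
ft_force: [-0.3, 0.3, 0.6]
finger_gap: 60.8
finger_force: 0.0
```

```bash
cat >> h.py <<'E'
def rd(k,cnt=0):
    s=get_state(); p=np.load("p.npy"); R=rot(s["tool_rot"]).as_matrix()
    R0=toolR(p[2],0); 
    print("t",round(s["time"],2),"turn",np.round(Ro.from_matrix(R0.T@R).as_rotvec(),3),"M tool",np.round(R.T@s["moment"],3),"F tool",np.round(R.T@s["ft_force"],1),
     "gap",round(float(s["finger_gap"]),1),round(float(s["finger_force"]),1),"rimpos err",np.round(rimR(p[2]).T@(s["eef_pos"]-screw(p,k,37)),1),"q6",round(s["joint_positions"][5],2))
E
python3 -c "
from h import *; rd('a')"
```

```text
t 5.42 turn [-0.001 -0.     0.   ] M tool [ 0.03   0.298 -0.008] F tool [ 0.1  0.2 -0.7] gap 60.8 0.0 rimpos err [-0.5 -0.5 -0.8] q6 -1.24
```

servo_tool(plan=[[0,0,0,0,0,0,1],[0,0,0,0,0,0,1],[0,0,0,0,0,0,1]])

```text
time: 5.8
eef_pos: [541.8, -34.6, 145.9]
tool_rot: [0.255, 0.161, 0.952, -0.042]
ft_force: [0.4, 5.1, 1.2]
finger_gap: 49.7
finger_force: 40.0
```

```bash
python3 -c "
from h import *; rd('a')"
```

```text
t 5.8 turn [-0.002 -0.     0.001] M tool [-0.844  0.463 -0.036] F tool [ 0.6  5.  -1.7] gap 49.7 40.0 rimpos err [-0.6  0.  -0.9] q6 -1.24
```

servo_tool(plan=[[0,0,0.25,0,0,0.0033,1],[0,0,0.5,0,0,0.0065,1],[0,0,0.75,0,0,0.01,1],[0,0,1,0,0,0.013,1]])

```text
time: 6.3
eef_pos: [543.3, -34.7, 143.8]
tool_rot: [0.258, 0.404, 0.877, 0.026]
ft_force: [0.6, 7.3, 0.0]
finger_gap: 49.4
finger_force: 40.0
```

servo_tool(plan=[[0,0,0.17,0,0,0.0023,1],[0,0,0.17,0,0,0.0023,1],[0,0,0.17,0,0,0.0023,1]])

```text
time: 6.68
eef_pos: [543.5, -34.7, 143.4]
tool_rot: [0.256, 0.441, 0.859, 0.038]
ft_force: [2.0, 6.9, 0.5]
finger_gap: 49.2
finger_force: 40.0
```

```bash
python3 -c "
from h import *; rd('a')"
```

```text
t 6.67 turn [-0.003  0.001  0.614] M tool [-0.599  1.032  0.114] F tool [ 4.2  5.8 -0.6] gap 49.2 40.0 rimpos err [-0.5  0.5 -4. ] q6 -0.62
```

servo_tool(plan=[[0,0,0,0,0,0,-1],[0,0,0,0,0,0,-1],[0,0,0,0,0,0,-1],[0,0,0,0,0,-0.15,-1],[0,0,-0.3,0,0,-0.3,-1],[0,0,-0.4,0,0,-0.3,-1]])

```text
time: 7.42
eef_pos: [515.7, -26.0, 198.6]
tool_rot: [0.261, 0.347, 0.901, 0.01]
ft_force: [0.1, -0.7, -0.4]
finger_gap: 94.6
finger_force: 0.0
```

servo_tool(plan=[[0,0,-0.2,-0.25,-0.1,0,-1],[0,0,-0.4,-0.5,-0.2,0,-1],[0,0,-0.6,-0.75,-0.3,0,-1],[0,0,-0.773,-0.919,-0.367,0,-1],[0,0,-0.773,-0.919,-0.367,0,-1],[0,0,-0.773,-0.919,-0.367,0,-1]])

```text
time: 8.18
eef_pos: [583.0, -197.4, 264.1]
tool_rot: [0.254, 0.161, 0.953, -0.042]
ft_force: [0.4, 0.2, -0.2]
finger_gap: 95.1
finger_force: 0.0
```

```bash
python3 -c "
from h import *; rd('c')
for c in ['wrist','top']:
    q=viewer.camera(c)
    p=np.load('p.npy')
    r=models.pinpoint(q,'screw_c'); print([(np.round(rimR(p[2]).T@(d['xyz']-screw(p,'c',20)),1).tolist(),round(d['score'],2)) for d in r])
    if c=='wrist': cv2.imwrite('pics/w2.png',q['img'])
"
```

```text
t 8.18 turn [-0.001  0.002 -0.   ] M tool [ 0.019  0.298 -0.038] F tool [-0.2  0.3  0.4] gap 95.1 0.0 rimpos err [-1.5 -0.1 55.2] q6 -1.7
[([-139.4, -3.9, 1.0], 0.89), ([-139.3, 138.5, -3.7], 0.8), ([1.4, 137.9, -7.2], 0.76), ([-0.4, 2.1, -3.1], 0.56)]
[([-141.0, -1.3, -0.1], 0.78), ([-1.4, 147.2, -1.8], 0.78), ([-136.9, 142.9, -4.2], 0.71), ([-1.0, 0.4, -3.6], 0.56)]
```

View pics/w2.png

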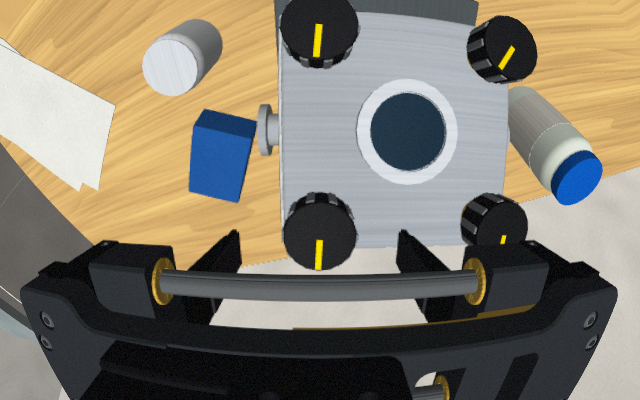

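Knob c is at (320,231), centred between the fingers. The stripe on knob a, at (502,58), shows it turned about 35°. I'll grip c.

servo_tool(plan=[[0,0,0,-0.005,0,0.2,-0.5],[0,0,0,-0.005,0,0.28,-0.4],[0,0,0,-0.005,0,0.28,-0.4],[0,0,0,-0.005,0,0.28,1],[0,0,0,-0.005,0,0.28,1],[0,0,0,-0.005,0,0.28,1],[0,0,0,-0.005,0,0.28,1]])

```text
time: 9.25
eef_pos: [611.5, -206.6, 218.7]
tool_rot: [0.256, 0.16, 0.952, -0.042]
ft_force: [-1.1, 5.3, 5.0]
finger_gap: 49.3
finger_force: 40.0
```

```bash
python3 -c "
from h import *; rd('c')"
```

```text
t 9.25 turn [-0.002 -0.002 -0.001] M tool [-0.739  0.379  0.041] F tool [-0.1  4.6 -5.7] gap 49.3 40.0 rimpos err [1.7 0.5 1. ] q6 -1.71
```

servo_tool(plan=[[0,0,0.25,0,0,0.0033,1],[0,0,0.5,0,0,0.0065,1],[0,0,0.75,0,0,0.01,1],[0,0,1,0,0,0.013,1]])

```text
time: 9.75
eef_pos: [612.4, -207.6, 216.4]
tool_rot: [0.258, 0.403, 0.878, 0.025]
ft_force: [-3.0, 3.9, 4.8]
finger_gap: 49.5
finger_force: 40.0
```

servo_tool(plan=[[0,0,0.17,0,0,0.0023,1],[0,0,0.17,0,0,0.0023,1],[0,0,0.17,0,0,0.0023,1]])

```text
time: 10.12
eef_pos: [612.6, -207.7, 216.0]
tool_rot: [0.257, 0.44, 0.86, 0.036]
ft_force: [-3.5, 3.4, 6.2]
finger_gap: 49.6
finger_force: 40.0
```

```bash
python3 -c "
from h import *; rd('c')"
```

```text
t 10.12 turn [-0.002 -0.001  0.612] M tool [0.073 0.611 0.155] F tool [ 1.8  1.3 -7.6] gap 49.6 40.0 rimpos err [ 1.6 -0.2 -2.1] q6 -1.09
```

servo_tool(plan=[[0,0,0,0,0,0,-1],[0,0,0,0,0,0,-1],[0,0,0,0,0,0,-1],[0,0,0,0,0,-0.15,-1],[0,0,-0.3,0,0,-0.3,-1],[0,0,-0.4,0,0,-0.3,-1]])

```text
time: 10.88
eef_pos: [584.6, -198.3, 270.0]
tool_rot: [0.261, 0.346, 0.901, 0.009]
ft_force: [0.2, 1.4, 0.1]
finger_gap: 94.5
finger_force: 0.0
```

servo_tool(plan=[[0,0,-0.25,0.1,0.22,0,-1],[0,0,-0.5,0.2,0.44,0,-1],[0,0,-0.77,0.276,0.643,0,-1],[0,0,-0.77,0.276,0.643,0,-1],[0,0,-0.77,0.276,0.643,0,-1]])

```text
time: 11.5
eef_pos: [629.3, -65.8, 265.9]
tool_rot: [0.255, 0.161, 0.953, -0.043]
ft_force: [0.1, -0.3, 1.1]
finger_gap: 94.8
finger_force: 0.0
```

```bash
python3 -c "
from h import *; rd('d')"
```

```text
t 11.5 turn [-0.001  0.001 -0.001] M tool [-0.003  0.292  0.008] F tool [-0.7 -0.2 -0.8] gap 94.8 0.0 rimpos err [-0.2 -0.7 56.6] q6 -1.33
```

servo_tool(plan=[[0,0,0,0,0.003,0.2,-0.5],[0,0,0,0,0.003,0.285,-0.4],[0,0,0,0,0.003,0.285,-0.4],[0,0,0,0,0.003,0.285,1],[0,0,0,0,0.003,0.285,1],[0,0,0,0,0.003,0.285,1],[0,0,0,0,0.003,0.285,1]])

```text
time: 12.38
eef_pos: [657.1, -74.2, 218.6]
tool_rot: [0.256, 0.16, 0.952, -0.043]
ft_force: [-2.9, 1.3, 3.9]
finger_gap: 49.6
finger_force: 40.0
```

```bash
python3 -c "
from h import *; rd('d')"
```

```text
t 12.38 turn [-0.002 -0.002 -0.001] M tool [0.03  0.247 0.003] F tool [ 0.7  0.3 -5. ] gap 49.6 40.0 rimpos err [1.3 0.6 1.1] q6 -1.33
```

servo_tool(plan=[[0,0,0.25,0,0,0.0033,1],[0,0,0.5,0,0,0.0065,1],[0,0,0.75,0,0,0.01,1],[0,0,1,0,0,0.013,1]])

```text
time: 12.88
eef_pos: [658.1, -75.1, 216.3]
tool_rot: [0.258, 0.403, 0.878, 0.025]
ft_force: [-5.3, -1.0, 5.8]
finger_gap: 49.6
finger_force: 40.0
```

servo_tool(plan=[[0,0,0.17,0,0,0.0023,1],[0,0,0.17,0,0,0.0023,1],[0,0,0.17,0,0,0.0023,1]])

```text
time: 13.25
eef_pos: [658.3, -75.2, 215.9]
tool_rot: [0.257, 0.44, 0.86, 0.036]
ft_force: [-4.6, -0.3, 4.8]
finger_gap: 49.6
finger_force: 40.0
```

```bash
python3 -c "
from h import *; rd('d')"
```

```text
t 13.25 turn [-0.001 -0.001  0.612] M tool [0.665 0.093 0.124] F tool [-0.  -2.2 -6.2] gap 49.6 40.0 rimpos err [ 1.1  0.  -2. ] q6 -0.71
```

servo_tool(plan=[[0,0,0,0,0,0,-1],[0,0,0,0,0,0,-1],[0,0,0,0,0,0,-1],[0,0,0,0,0,-0.15,-1],[0,0,-0.3,0,0,-0.3,-1],[0,0,-0.4,0,0,-0.3,-1]])

```text
time: 14.0
eef_pos: [630.5, -64.8, 269.9]
tool_rot: [0.261, 0.346, 0.901, 0.01]
ft_force: [-0.6, 0.4, 0.1]
finger_gap: 93.9
finger_force: 0.0
```

servo_tool(plan=[[0,0,-0.2,0.1,-0.25,0,-1],[0,0,-0.4,0.2,-0.5,0,-1],[0,0,-0.6,0.3,-0.75,0,-1],[0,0,-0.77,0.372,-0.919,0,-1],[0,0,-0.77,0.372,-0.919,0,-1],[0,0,-0.77,0.372,-0.919,0,-1]])

```text
time: 14.75
eef_pos: [469.6, -157.4, 196.7]
tool_rot: [0.256, 0.161, 0.952, -0.043]
ft_force: [-0.5, 0.4, 0.0]
finger_gap: 95.1
finger_force: 0.0
```

```bash
python3 -c "
from h import *; rd('b')"
```

```text
t 14.75 turn [-0.001 -0.001 -0.   ] M tool [-0.013  0.266 -0.035] F tool [ 0.5  0.2 -0.3] gap 95.1 0.0 rimpos err [ 0.7  0.3 57. ] q6 -1.75
```

servo_tool(plan=[[0,0,0,0,0,0.2,-0.5],[0,0,0,0,0,0.285,-0.4],[0,0,0,0,0,0.285,-0.4],[0,0,0,0,0,0.285,1],[0,0,0,0,0,0.285,1],[0,0,0,0,0,0.285,1],[0,0,0,0,0,0.285,1]])

```text
time: 15.62
eef_pos: [496.5, -166.8, 148.0]
tool_rot: [0.256, 0.16, 0.952, -0.043]
ft_force: [-1.1, 1.1, 3.6]
finger_gap: 49.7
finger_force: 40.0
```

```bash
python3 -c "
from h import *; rd('b')"
```

```text
t 15.62 turn [-0.001 -0.003 -0.001] M tool [-0.133  0.202 -0.105] F tool [-0.6  0.7 -3.8] gap 49.7 40.0 rimpos err [1.  0.3 0.6] q6 -1.76
```

servo_tool(plan=[[0,0,0.25,0,0,0.0033,1],[0,0,0.5,0,0,0.0065,1],[0,0,0.75,0,0,0.01,1],[0,0,1,0,0,0.013,1]])

```text
time: 16.12
eef_pos: [497.6, -167.5, 145.8]
tool_rot: [0.259, 0.403, 0.878, 0.025]
ft_force: [-3.2, 0.1, 3.9]
finger_gap: 49.5
finger_force: 40.0
```

servo_tool(plan=[[0,0,0.17,0,0,0.0023,1],[0,0,0.17,0,0,0.0023,1],[0,0,0.17,0,0,0.0023,1]])

```text
time: 16.5
eef_pos: [497.8, -167.5, 145.4]
tool_rot: [0.257, 0.44, 0.859, 0.036]
ft_force: [-3.3, -0.5, 5.8]
finger_gap: 49.2
finger_force: 40.0
```

```bash
python3 -c "
from h import *; rd('b')"
```

```text
t 16.5 turn [-0.001 -0.002  0.612] M tool [0.329 0.122 0.168] F tool [-1.1 -1.1 -6.5] gap 49.2 40.0 rimpos err [ 1.   0.  -2.5] q6 -1.14
```

servo_tool(plan=[[0,0,0,0,0,0,-1],[0,0,0,0,0,0,-1],[0,0,0,0,0,0,-1],[0,0,0,0,0,-0.15,-1],[0,0,-0.3,0,0,-0.3,-1],[0,0,-0.4,0,0,-0.3,-1]])

```text
time: 17.25
eef_pos: [469.7, -157.7, 199.0]
tool_rot: [0.261, 0.346, 0.901, 0.009]
ft_force: [0.9, 0.3, 0.0]
finger_gap: 94.2
finger_force: 0.0
```

servo_tool(plan=[[0,0,-0.25,0.1,0.22,0,-1],[0,0,-0.5,0.2,0.44,0,-1],[0,0,-0.77,0.28,0.642,0,-1],[0,0,-0.77,0.28,0.642,0,-1],[0,0,-0.77,0.28,0.642,0,-1]])

```text
time: 17.88
eef_pos: [513.6, -24.7, 194.9]
tool_rot: [0.255, 0.161, 0.953, -0.043]
ft_force: [-0.2, 0.4, -0.5]
finger_gap: 95.2
finger_force: 0.0
```

```bash
python3 -c "
from h import *; rd('a')
q=viewer.camera('wrist'); cv2.imwrite('pics/w3.png',q['img'])"
```

```text
t 17.88 turn [-0.001  0.001 -0.001] M tool [ 0.03   0.316 -0.032] F tool [0.5 0.3 0.2] gap 95.2 0.0 rimpos err [-2.   0.1 56.4] q6 -1.24
```

View pics/w3.png

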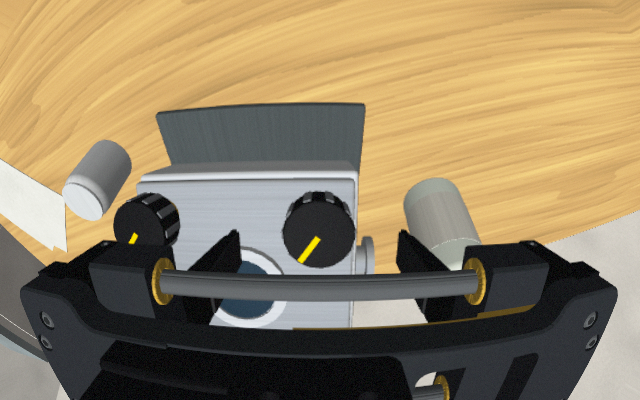

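servo_tool(plan=[[0,0,0,0,0,0.2,-0.5],[0,0,0,0,0,0.305,-0.4],[0,0,0,0,0,0.305,-0.4],[0,0,0,0,0,0.305,1],[0,0,0,0,0,0.305,1],[0,0,0,0,0,0.305,1],[0,0,0,0,0,0.305,1],[0,0,0,0,0,0.305,1]])

```text
time: 18.92
eef_pos: [543.2, -34.8, 144.0]
tool_rot: [0.256, 0.16, 0.952, -0.043]
ft_force: [-4.2, -2.1, 5.6]
finger_gap: 49.4
finger_force: 40.0
```

```bash
python3 -c "
from h import *; rd('a')"
```

```text
t 18.93 turn [-0.001 -0.002 -0.001] M tool [0.576 0.28  0.063] F tool [ 0.1 -3.3 -6.5] gap 49.4 40.0 rimpos err [-0.3  0.3 -3.3] q6 -1.23
```

Both near knobs show stripes turned about 35°. Gripped a again, and now I'll feel for the bed.

servo_tool(plan=[[0,0,0.2,0,0,0.0026,1],[0,0,0.38,0,0,0.005,1],[0,0,0.38,0,0,0.005,1]])

```text
time: 19.3
eef_pos: [543.7, -34.9, 143.1]
tool_rot: [0.259, 0.254, 0.932, -0.017]
ft_force: [-5.7, -0.5, 5.9]
finger_gap: 50.0
finger_force: 40.0
```

```bash
python3 -c "
from h import *; rd('a')"
```

```text
t 19.3 turn [-0.001 -0.002  0.198] M tool [0.672 0.24  0.16 ] F tool [ 1.1 -2.6 -7.8] gap 50.0 40.0 rimpos err [-0.4  0.4 -4.3] q6 -1.03
```

servo_tool(plan=[[0,0,0.19,0,0,0.0025,1],[0,0,0.19,0,0,0.0025,1]])

```text
time: 19.55
eef_pos: [544.0, -34.9, 142.8]
tool_rot: [0.26, 0.3, 0.918, -0.004]
ft_force: [-5.0, -0.6, 7.0]
finger_gap: 49.2
finger_force: 40.0
```

```bash
python3 -c "
from h import *; rd('a')"
```

```text
t 19.55 turn [-0.002 -0.002  0.298] M tool [0.695 0.228 0.146] F tool [-0.3 -2.2 -8.3] gap 49.2 40.0 rimpos err [-0.3  0.5 -4.7] q6 -0.93
```

servo_tool(plan=[[0,0,0.19,0,0,0.0025,1],[0,0,0.19,0,0,0.0025,1]])

```text
time: 19.8
eef_pos: [544.3, -34.9, 142.3]
tool_rot: [0.26, 0.346, 0.902, 0.009]
ft_force: [-5.7, -0.4, 6.9]
finger_gap: 49.4
finger_force: 40.0
```

```bash
python3 -c "
from h import *; rd('a')"
```

```text
t 19.8 turn [-0.002 -0.001  0.398] M tool [0.672 0.131 0.198] F tool [ 0.2 -2.5 -8.7] gap 49.4 40.0 rimpos err [-0.3  0.5 -5.2] q6 -0.83
```

servo_tool(plan=[[0,0,0.15,0,0,0.002,1],[0,0,0.15,0,0,0.002,1]])

```text
time: 20.05
eef_pos: [544.5, -35.0, 142.0]
tool_rot: [0.259, 0.381, 0.887, 0.019]
ft_force: [-5.0, -1.1, 6.4]
finger_gap: 49.4
finger_force: 40.0
```

```bash
python3 -c "
from h import *; rd('a')"
```

```text
t 20.05 turn [-0.002 -0.002  0.476] M tool [0.679 0.067 0.116] F tool [-0.8 -2.7 -7.8] gap 49.4 40.0 rimpos err [-0.3  0.6 -5.6] q6 -0.76
```

```bash
cat >> h.py <<'E'
def feel(k,n=5):
    m=[]
    for _ in range(n):
        viewer.camera("top"); s=get_state(); m.append(rot(s["tool_rot"]).as_matrix().T@s["moment"])
    rd(k); print("  Mz avg",np.round(np.mean(m,0)[2],3),"+-",np.round(np.std(m,0)[2]/n**.5,3))
E
python3 -c "
from h import *; feel('a')"
```

```text
t 20.3 turn [-0.002 -0.002  0.476] M tool [0.626 0.119 0.198] F tool [-1.3 -1.9 -6.9] gap 49.1 40.0 rimpos err [-0.3  0.5 -5.6] q6 -0.76
  Mz avg 0.174 +- 0.012
```

servo_tool(plan=[[0,0,0.19,0,0,0.0025,1],[0,0,0.19,0,0,0.0025,1]])

```text
time: 20.55
eef_pos: [544.8, -35.0, 141.6]
tool_rot: [0.258, 0.424, 0.867, 0.032]
ft_force: [-4.1, -0.9, 7.2]
finger_gap: 49.5
finger_force: 40.0
```

```bash
python3 -c "
from h import *; feel('a')"
```

```text
t 20.8 turn [-0.002 -0.001  0.575] M tool [0.624 0.019 0.097] F tool [-0.3 -1.1 -7.6] gap 49.5 40.0 rimpos err [-0.3  0.6 -6.1] q6 -0.66
  Mz avg 0.15 +- 0.016
```

servo_tool(plan=[[0,0,0,0,0,0,-1],[0,0,0,0,0,0,-1],[0,0,0,0,0,0,-1],[0,0,0,0,0,-0.15,-1],[0,0,-0.3,0,0,-0.3,-1],[0,0,-0.4,0,0,-0.3,-1]])

```text
time: 21.55
eef_pos: [516.6, -25.0, 195.1]
tool_rot: [0.261, 0.33, 0.907, 0.005]
ft_force: [0.6, -0.3, -0.2]
finger_gap: 94.4
finger_force: 0.0
```

servo_tool(plan=[[0,0,-0.2,-0.25,-0.11,0,-1],[0,0,-0.4,-0.5,-0.22,0,-1],[0,0,-0.6,-0.75,-0.33,0,-1],[0,0,-0.7,-0.905,-0.403,0,-1],[0,0,-0.7,-0.905,-0.403,0,-1],[0,0,-0.7,-0.905,-0.403,0,-1]])

```text
time: 22.3
eef_pos: [583.9, -196.7, 260.7]
tool_rot: [0.254, 0.161, 0.953, -0.042]
ft_force: [0.2, 0.7, -1.2]
finger_gap: 95.4
finger_force: 0.0
```

```bash
python3 -c "
from h import *; rd('c')"
```

```text
t 22.3 turn [-0.002  0.002 -0.001] M tool [-0.001  0.254  0.058] F tool [0.6 0.7 1. ] gap 95.4 0.0 rimpos err [-2.6  0.8 52. ] q6 -1.7
```

servo_tool(plan=[[0,0,0,0,0,0.2,-0.5],[0,0,0,0,0,0.28,-0.4],[0,0,0,0,0,0.28,-0.4],[0,0,0,0,0,0.28,1],[0,0,0,0,0,0.28,1],[0,0,0,0,0,0.28,1],[0,0,0,0,0,0.28,1],[0,0,0,0,0,0.28,1]])

```text
time: 23.3
eef_pos: [611.4, -206.6, 215.1]
tool_rot: [0.256, 0.16, 0.952, -0.043]
ft_force: [-3.7, 3.5, 5.0]
finger_gap: 49.8
finger_force: 40.0
```

```bash
python3 -c "
from h import *; rd('c')"
```

```text
t 23.3 turn [-0.001 -0.002 -0.001] M tool [-0.297  0.435 -0.003] F tool [ 1.5  2.1 -6.7] gap 49.8 40.0 rimpos err [-0.2  0.5 -2.2] q6 -1.71
```

Turn c by about 0.5 rad directly, then feel.

servo_tool(plan=[[0,0,0.25,0,0,0.0033,1],[0,0,0.5,0,0,0.0065,1],[0,0,0.75,0,0,0.01,1],[0,0,0.95,0,0,0.0125,1],[0,0,0.95,0,0,0.0125,1]])

```text
time: 23.92
eef_pos: [612.8, -206.6, 212.9]
tool_rot: [0.259, 0.39, 0.883, 0.022]
ft_force: [-3.4, 4.4, 5.5]
finger_gap: 49.7
finger_force: 40.0
```

```bash
python3 -c "
from h import *; feel('c')"
```

```text
t 24.18 turn [-0.003 -0.001  0.497] M tool [-0.097  0.552  0.132] F tool [ 2.2  1.8 -7.3] gap 49.4 40.0 rimpos err [-0.1  0.9 -4.7] q6 -1.21
  Mz avg 0.139 +- 0.018
```

servo_tool(plan=[[0,0,0.19,0,0,0.0025,1],[0,0,0.19,0,0,0.0025,1]])

```text
time: 24.42
eef_pos: [613.0, -206.7, 212.7]
tool_rot: [0.257, 0.434, 0.863, 0.035]
ft_force: [-3.7, 4.5, 6.7]
finger_gap: 49.6
finger_force: 40.0
```

```bash
python3 -c "
from h import *; feel('c')"
```

```text
t 24.68 turn [-0.003 -0.001  0.597] M tool [-0.029  0.611  0.148] F tool [ 1.8  2.1 -8.5] gap 49.3 40.0 rimpos err [-0.1  1.  -5.1] q6 -1.11
  Mz avg 0.109 +- 0.013
```

servo_tool(plan=[[0,0,0.19,0,0,0.0025,1],[0,0,0.19,0,0,0.0025,1]])

```text
time: 24.92
eef_pos: [613.2, -206.7, 212.4]
tool_rot: [0.255, 0.476, 0.84, 0.048]
ft_force: [-4.7, 5.5, 7.8]
finger_gap: 49.8
finger_force: 40.0
```

```bash
python3 -c "
from h import *; feel('c')"
```

```text
t 25.18 turn [-0.003 -0.001  0.696] M tool [ 0.061  0.755 -0.015] F tool [ 3.5  1.8 -9.4] gap 49.8 40.0 rimpos err [ 0.1  1.  -5.4] q6 -1.01
  Mz avg 0.002 +- 0.008
```

servo_tool(plan=[[0,0,0.06,0,0,0,1],[0,0,0.06,0,0,0,1]])

```text
time: 25.42
eef_pos: [613.3, -206.7, 212.4]
tool_rot: [0.255, 0.489, 0.833, 0.052]
ft_force: [-3.8, 5.2, 5.9]
finger_gap: 49.3
finger_force: 40.0
```

```bash
python3 -c "
from h import *; feel('c',8)
q=viewer.camera('wrist'); cv2.imwrite('pics/w4.png',q['img'])"
```

```text
t 25.82 turn [-0.003 -0.001  0.726] M tool [-0.086  0.677 -0.125] F tool [ 2.6  1.9 -8.9] gap 49.5 40.0 rimpos err [ 0.1  1.  -5.4] q6 -0.98
  Mz avg -0.161 +- 0.008
```

View pics/w4.png

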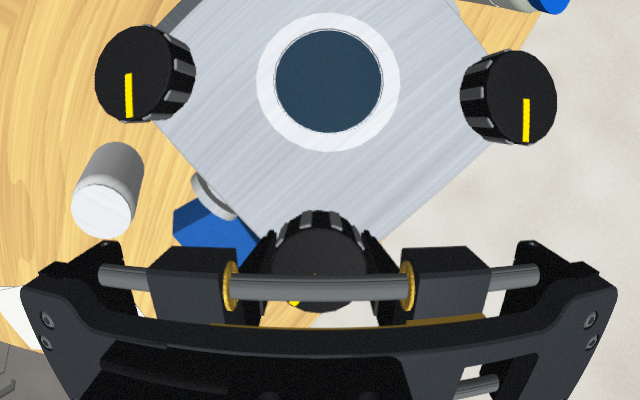

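The picture shows c firmly held at (318,275), with knobs b and d at their first-pass angle. Mz has moved by −0.3 from its plateau, so c may already be tight. I'll release without turning further and measure the free torque bias at this angle.

servo_tool(plan=[[0,0,0,0,0,0,-1],[0,0,0,0,0,0,-1],[0,0,0,0,0,0,-1]])

```text
time: 26.25
eef_pos: [612.3, -207.2, 209.7]
tool_rot: [0.253, 0.489, 0.833, 0.051]
ft_force: [0.8, -0.1, 0.0]
finger_gap: 74.3
finger_force: 0.0
```

```bash
python3 -c "
from h import *; feel('c',8)"
```

```text
t 26.65 turn [-0.001  0.     0.727] M tool [ 0.217  0.127 -0.005] F tool [ 0.4 -0.5 -0.1] gap 94.8 0.0 rimpos err [-1.3  0.4 -6.9] q6 -0.98
  Mz avg -0.016 +- 0.009
```

servo_tool(plan=[[0,0,0,0,0,-0.15,-1],[0,0,-0.3,0,0,-0.3,-1],[0,0,-0.6,0,0,-0.3,-1]])

```text
time: 27.02
eef_pos: [585.0, -197.7, 266.5]
tool_rot: [0.262, 0.35, 0.899, 0.01]
ft_force: [-0.9, 0.0, -0.3]
finger_gap: 95.0
finger_force: 0.0
```

```bash
python3 -c "
from h import *; feel('c',6)"
```

```text
t 27.32 turn [-0.001  0.002  0.414] M tool [ 0.105  0.275 -0.046] F tool [0.7 0.8 0.1] gap 94.9 0.0 rimpos err [-1.9  0.4 52.5] q6 -1.29
  Mz avg -0.014 +- 0.01
```

servo_tool(plan=[[0,0,-0.2,0.25,0.1,0,-1],[0,0,-0.4,0.5,0.2,0,-1],[0,0,-0.6,0.75,0.3,0,-1],[0,0,-0.79,0.915,0.362,0,-1],[0,0,-0.79,0.915,0.362,0,-1],[0,0,-0.79,0.915,0.362,0,-1]])

```text
time: 28.08
eef_pos: [517.3, -26.3, 193.9]
tool_rot: [0.256, 0.161, 0.952, -0.043]
ft_force: [0.5, -0.1, 0.5]
finger_gap: 95.1
finger_force: 0.0
```

servo_tool(plan=[[0,0,0,0,0,0.2,-0.5],[0,0,0,0,0,0.29,-0.4],[0,0,0,0,0,0.29,-0.4],[0,0,0,0,0,0.29,-0.4],[0,0,0,0,0,0.29,1],[0,0,0,0,0,0.29,1],[0,0,0,0,0,0.29,1],[0,0,0,0,0,0.29,1]])

```text
time: 29.08
eef_pos: [544.5, -35.3, 144.0]
tool_rot: [0.256, 0.16, 0.952, -0.043]
ft_force: [-3.4, 0.2, 4.2]
finger_gap: 49.4
finger_force: 40.0
```

```bash
python3 -c "
from h import *; feel('a',5)"
```

```text
t 29.32 turn [-0.001 -0.001 -0.001] M tool [0.159 0.439 0.011] F tool [ 1.  -0.2 -6.4] gap 49.1 40.0 rimpos err [ 0.8  0.2 -4.1] q6 -1.24
  Mz avg 0.006 +- 0.008
```

servo_tool(plan=[[0,0,0.06,0,0,0.0008,1]])

```text
time: 29.45
eef_pos: [544.6, -35.4, 143.8]
tool_rot: [0.256, 0.175, 0.95, -0.039]
ft_force: [-5.1, 0.5, 6.9]
finger_gap: 49.7
finger_force: 40.0
```

```bash
cat >> h.py <<'E'
def track(k,n=6):
    o=[]
    for i in range(n):
        s=get_state(); p=np.load("p.npy"); R=rot(s["tool_rot"]).as_matrix()
        o.append([Ro.from_matrix(toolR(p[2],0).T@R).as_rotvec()[2],s["joint_vel"][5],(R.T@s["moment"])[2]])
        viewer.camera("top")
    print(np.round(o,3).tolist()); rd(k)
E
python3 -c "
from h import *; track('a',6)"
```

```text
[[0.03, 0.254, -0.134], [0.031, -0.038, -0.067], [0.03, -0.01, 0.036], [0.03, -0.002, 0.05], [0.03, -0.003, 0.043], [0.03, 0.0, -0.002]]
t 29.75 turn [-0.001 -0.001  0.03 ] M tool [0.21  0.429 0.051] F tool [ 1.  -1.  -7.3] gap 49.5 40.0 rimpos err [ 0.8  0.2 -4.2] q6 -1.2
```

Tracking shows the resisting torque is negative while the knob moves (about −0.13 steady). After stopping, a small overshoot flips the friction sign. So I'll read the moment at the end of each moving row.

servo_tool(plan=[[0,0,0.1,0,0,0.0013,1]])

```text
time: 29.88
eef_pos: [544.7, -35.4, 143.7]
tool_rot: [0.257, 0.2, 0.945, -0.032]
ft_force: [-5.8, 0.3, 7.1]
finger_gap: 49.3
finger_force: 40.0
```

```bash
python3 -c "
from h import *; track('a',4)"
```

```text
[[0.083, 0.422, -0.186], [0.085, -0.068, -0.054], [0.083, -0.015, 0.067], [0.083, -0.002, 0.066]]
t 30.07 turn [-0.001 -0.001  0.083] M tool [0.323 0.471 0.109] F tool [ 0.4 -1.4 -7.9] gap 49.7 40.0 rimpos err [ 0.8  0.2 -4.3] q6 -1.15
```

servo_tool(plan=[[0,0,0.1,0,0,0.0013,1]])

```text
time: 30.2
eef_pos: [544.7, -35.5, 143.6]
tool_rot: [0.258, 0.225, 0.939, -0.025]
ft_force: [-7.5, 2.2, 8.1]
finger_gap: 49.5
finger_force: 40.0
```

```bash
python3 -c "
from h import *; track('a',4)"
```

```text
[[0.135, 0.422, -0.296], [0.137, -0.067, -0.105], [0.135, -0.016, 0.034], [0.135, -0.003, 0.015]]
t 30.4 turn [-0.001 -0.001  0.135] M tool [0.361 0.539 0.051] F tool [ 1.9 -1.3 -9.7] gap 49.4 40.0 rimpos err [ 0.8  0.2 -4.5] q6 -1.1
```

servo_tool(plan=[[0,0,0.1,0,0,0.0013,1]])

```text
time: 30.52
eef_pos: [544.8, -35.5, 143.4]
tool_rot: [0.258, 0.249, 0.933, -0.019]
ft_force: [-8.7, 2.0, 9.0]
finger_gap: 49.9
finger_force: 40.0
```

```bash
python3 -c "
from h import *; track('a',4)"
```

```text
[[0.188, 0.424, -0.313], [0.189, -0.066, -0.132], [0.187, -0.016, -0.048], [0.187, -0.0, 0.039]]
t 30.73 turn [-0.001 -0.     0.187] M tool [ 0.439  0.578 -0.003] F tool [  2.2  -2.6 -11.9] gap 49.1 40.0 rimpos err [ 0.8  0.2 -4.7] q6 -1.05
```

servo_tool(plan=[[0,0,0.06,0,0,0.0004,1]])

```text
time: 30.85
eef_pos: [544.8, -35.5, 143.4]
tool_rot: [0.259, 0.264, 0.929, -0.015]
ft_force: [-7.9, 1.5, 8.8]
finger_gap: 49.4
finger_force: 40.0
```

```bash
python3 -c "
from h import *; track('a',5)"
```

```text
[[0.218, 0.253, -0.339], [0.219, -0.04, -0.248], [0.218, -0.009, -0.189], [0.218, 0.0, -0.186], [0.218, -0.001, -0.164]]
t 31.1 turn [-0.001 -0.001  0.218] M tool [ 0.426  0.624 -0.133] F tool [  1.6  -1.2 -13. ] gap 49.6 40.0 rimpos err [ 0.8  0.1 -4.7] q6 -1.02
```

servo_tool(plan=[[0,0,0,0,0,0,-1],[0,0,0,0,0,0,-1],[0,0,0,0,0,0,-1],[0,0,0,0,0,-0.15,-1],[0,0,0,0,0,-0.3,-1],[0,0,0,0,0,-0.3,-1]])

```text
time: 31.85
eef_pos: [517.3, -25.6, 196.8]
tool_rot: [0.261, 0.264, 0.929, -0.014]
ft_force: [0.6, 0.7, -0.8]
finger_gap: 94.6
finger_force: 0.0
```

servo_tool(plan=[[0,0,-0.1,-0.21,-0.13,0,-1],[0,0,-0.2,-0.42,-0.26,0,-1],[0,0,-0.3,-0.63,-0.4,0,-1],[0,0,-0.417,-0.834,-0.532,0,-1],[0,0,-0.417,-0.834,-0.532,0,-1]])

```text
time: 32.48
eef_pos: [585.4, -200.9, 263.7]
tool_rot: [0.255, 0.163, 0.952, -0.043]
ft_force: [0.6, 0.5, -0.6]
finger_gap: 95.2
finger_force: 0.0
```

```bash
python3 -c "
from h import *; rd('c')"
```

```text
t 32.48 turn [ 0.001 -0.     0.004] M tool [ 0.005  0.242 -0.005] F tool [-0.   0.6  0.7] gap 95.2 0.0 rimpos err [ 1.3 -2.7 53.1] q6 -1.7
```

servo_tool(plan=[[0,0,0,0.003,0.006,0.2,-0.5],[0,0,0,0.003,0.006,0.29,-0.4],[0,0,0,0.003,0.006,0.29,-0.4],[0,0,0,0.003,0.006,0.29,-0.4],[0,0,0,0.003,0.006,0.29,1],[0,0,0,0.003,0.006,0.29,1],[0,0,0,0.003,0.006,0.29,1],[0,0,0,0.003,0.006,0.29,1]])

```text
time: 33.48
eef_pos: [612.0, -206.6, 214.6]
tool_rot: [0.256, 0.161, 0.952, -0.043]
ft_force: [-5.4, -1.3, 4.1]
finger_gap: 49.3
finger_force: 40.0
```

```bash
python3 -c "
from h import *; track('c',2)"
```

```text
[[0.0, 0.0, -0.044], [0.0, 0.001, -0.081]]
t 33.58 turn [-0.    -0.001  0.   ] M tool [ 0.561  0.532 -0.054] F tool [ 2.  -3.1 -6.8] gap 49.3 40.0 rimpos err [ 0.1  0.7 -2.9] q6 -1.7
```

servo_tool(plan=[[0,0,0.06,0,0,0.0005,1]])

```text
time: 33.7
eef_pos: [612.0, -206.6, 214.6]
tool_rot: [0.256, 0.176, 0.95, -0.039]
ft_force: [-6.7, -1.3, 5.1]
finger_gap: 49.3
finger_force: 40.0
```

```bash
python3 -c "
from h import *; track('c',4)"
```

```text
[[0.031, 0.255, -0.332], [0.032, -0.041, -0.222], [0.031, -0.01, -0.182], [0.031, -0.001, -0.095]]
t 33.9 turn [-0.    -0.001  0.031] M tool [ 0.518  0.518 -0.168] F tool [ 1.5 -3.4 -6.8] gap 49.3 40.0 rimpos err [ 0.1  0.7 -2.9] q6 -1.67
```

servo_tool(plan=[[0,0,0,0,0,0,-1],[0,0,0,0,0,0,-1],[0,0,0,0,0,0,-1],[0,0,0,0,0,-0.15,-1],[0,0,0,0,0,-0.3,-1],[0,0,0,0,0,-0.3,-1]])

```text
time: 34.65
eef_pos: [584.5, -196.5, 268.3]
tool_rot: [0.259, 0.176, 0.949, -0.039]
ft_force: [0.2, -0.3, 0.5]
finger_gap: 94.5
finger_force: 0.0
```

servo_tool(plan=[[0,0,0,0,0.25,0,-1],[0,0,-0.06,0.01,0.5,0,-1],[0,0,-0.06,0.022,0.7,0,-1],[0,0,-0.06,0.022,0.7,0,-1],[0,0,-0.06,0.022,0.7,0,-1]])

```text
time: 35.28
eef_pos: [629.4, -64.0, 263.7]
tool_rot: [0.254, 0.161, 0.953, -0.043]
ft_force: [0.3, 0.1, -0.0]
finger_gap: 95.1
finger_force: 0.0
```

```bash
python3 -c "
from h import *; rd('d')"
```

```text
t 35.27 turn [-0.001  0.002 -0.   ] M tool [0.014 0.333 0.007] F tool [-0.2  0.2  0.2] gap 95.1 0.0 rimpos err [-1.8  1.1 54.9] q6 -1.33
```

servo_tool(plan=[[0,0,0,0,0,0.2,-0.5],[0,0,0,0,0,0.29,-0.4],[0,0,0,0,0,0.29,-0.4],[0,0,0,0,0,0.29,-0.4],[0,0,0,0,0,0.29,1],[0,0,0,0,0,0.29,1],[0,0,0,0,0,0.29,1],[0,0,0,0,0,0.29,1]])

```text
time: 36.28
eef_pos: [657.1, -74.0, 216.4]
tool_rot: [0.256, 0.161, 0.952, -0.043]
ft_force: [-4.6, -3.1, 3.8]
finger_gap: 49.6
finger_force: 40.0
```

```bash
python3 -c "
from h import *; rd('d')"
```

```text
t 36.27 turn [-0.    -0.001  0.   ] M tool [0.73  0.456 0.039] F tool [ 0.9 -4.4 -4.9] gap 49.6 40.0 rimpos err [ 0.1  0.8 -0.8] q6 -1.32
```

servo_tool(plan=[[0,0,0.25,0,0,0.0033,1],[0,0,0.5,0,0,0.0065,1],[0,0,0.75,0,0,0.01,1],[0,0,0.95,0,0,0.0125,1],[0,0,0.95,0,0,0.0125,1]])

```text
time: 36.9
eef_pos: [658.3, -74.3, 214.2]
tool_rot: [0.259, 0.391, 0.883, 0.021]
ft_force: [-4.8, -3.0, 5.0]
finger_gap: 49.6
finger_force: 40.0
```

servo_tool(plan=[[0,0,0.1,0,0,0.0013,1]])

```text
time: 37.02
eef_pos: [658.4, -74.4, 214.0]
tool_rot: [0.258, 0.414, 0.873, 0.028]
ft_force: [-5.3, -2.7, 5.2]
finger_gap: 49.3
finger_force: 40.0
```

```bash
python3 -c "
from h import *; track('d',3)"
```

```text
[[0.551, 0.424, -0.13], [0.553, -0.069, -0.045], [0.551, -0.016, 0.104]]
t 37.17 turn [-0.001 -0.001  0.551] M tool [ 0.918 -0.047  0.082] F tool [-0.7 -3.5 -5.8] gap 49.4 40.0 rimpos err [ 0.1  0.8 -3.5] q6 -0.77
```

servo_tool(plan=[[0,0,0.1,0,0,0.0013,1]])

```text
time: 37.3
eef_pos: [658.5, -74.4, 213.9]
tool_rot: [0.257, 0.437, 0.861, 0.035]
ft_force: [-5.6, -2.9, 4.8]
finger_gap: 49.8
finger_force: 40.0
```

```bash
python3 -c "
from h import *; track('d',3)"
```

```text
[[0.603, 0.422, -0.163], [0.605, -0.065, -0.11], [0.603, -0.016, 0.03]]
t 37.45 turn [-0.001 -0.001  0.603] M tool [ 0.918 -0.039  0.143] F tool [-1.9 -4.  -7.5] gap 49.5 40.0 rimpos err [ 0.2  0.8 -3.7] q6 -0.72
```

servo_tool(plan=[[0,0,0.1,0,0,0.0013,1]])

```text
time: 37.58
eef_pos: [658.6, -74.4, 213.8]
tool_rot: [0.256, 0.459, 0.85, 0.041]
ft_force: [-8.1, -2.4, 6.3]
finger_gap: 49.6
finger_force: 40.0
```

```bash
python3 -c "
from h import *; track('d',3)"
```

```text
[[0.655, 0.422, -0.197], [0.657, -0.067, -0.091], [0.655, -0.017, 0.006]]
t 37.73 turn [-0.001 -0.001  0.655] M tool [ 1.034 -0.051 -0.02 ] F tool [-1.8 -5.  -7.5] gap 49.2 40.0 rimpos err [ 0.1  0.8 -3.9] q6 -0.67
```

servo_tool(plan=[[0,0,0.1,0,0,0.001,1]])

```text
time: 37.85
eef_pos: [658.6, -74.5, 213.7]
tool_rot: [0.255, 0.481, 0.838, 0.048]
ft_force: [-7.2, -2.2, 6.7]
finger_gap: 49.6
finger_force: 40.0
```

```bash
python3 -c "
from h import *; track('d',3)"
```

```text
[[0.707, 0.424, -0.347], [0.709, -0.066, -0.17], [0.707, -0.016, -0.111]]
t 38.0 turn [-0.001 -0.001  0.707] M tool [ 0.993 -0.037 -0.014] F tool [-0.5 -4.6 -8.1] gap 49.5 40.0 rimpos err [ 0.2  0.8 -4. ] q6 -0.62
```

servo_tool(plan=[[0,0,0.08,0,0,0.0005,1]])

```text
time: 38.12
eef_pos: [658.7, -74.5, 213.6]
tool_rot: [0.254, 0.498, 0.827, 0.053]
ft_force: [-6.7, -3.0, 6.0]
finger_gap: 49.7
finger_force: 40.0
```

```bash
python3 -c "
from h import *; track('d',4)"
```

```text
[[0.749, 0.336, -0.371], [0.75, -0.054, -0.289], [0.749, -0.014, -0.157], [0.748, -0.002, -0.108]]
t 38.33 turn [-0.001 -0.001  0.748] M tool [ 0.998 -0.082 -0.162] F tool [-1.2 -4.4 -8.6] gap 49.7 40.0 rimpos err [ 0.2  0.8 -4.1] q6 -0.57
```

servo_tool(plan=[[0,0,0,0,0,0,-1],[0,0,0,0,0,0,-1],[0,0,0,0,0,0,-1],[0,0,0,0,0,-0.15,-1],[0,0,-0.3,0,0,-0.3,-1],[0,0,-0.6,0,0,-0.3,-1]])

```text
time: 39.08
eef_pos: [631.2, -63.8, 267.7]
tool_rot: [0.261, 0.36, 0.896, 0.014]
ft_force: [0.1, 0.0, -0.1]
finger_gap: 94.6
finger_force: 0.0
```

servo_tool(plan=[[0,0,-0.2,0.1,-0.25,0,-1],[0,0,-0.4,0.2,-0.5,0,-1],[0,0,-0.6,0.3,-0.75,0,-1],[0,0,-0.829,0.341,-0.929,0,-1],[0,0,-0.829,0.341,-0.929,0,-1],[0,0,-0.829,0.341,-0.929,0,-1]])

```text
time: 39.83
eef_pos: [470.4, -156.3, 194.5]
tool_rot: [0.256, 0.162, 0.952, -0.042]
ft_force: [-0.4, 0.1, -0.0]
finger_gap: 95.2
finger_force: 0.0
```

```bash
python3 -c "
from h import *; rd('b')"
```

```text
t 39.83 turn [-0.001 -0.001  0.002] M tool [-0.043  0.284 -0.03 ] F tool [ 0.4 -0.1 -0.2] gap 95.2 0.0 rimpos err [-0.1  1.6 54.8] q6 -1.74
```

servo_tool(plan=[[0,0,0,0,-0.006,0.2,-0.5],[0,0,0,0,-0.006,0.29,-0.4],[0,0,0,0,-0.006,0.29,-0.4],[0,0,0,0,-0.006,0.29,-0.4],[0,0,0,0,-0.006,0.29,1],[0,0,0,0,-0.006,0.29,1],[0,0,0,0,-0.006,0.29,1],[0,0,0,0,-0.006,0.29,1]])

```text
time: 40.83
eef_pos: [497.2, -167.1, 144.5]
tool_rot: [0.256, 0.161, 0.952, -0.043]
ft_force: [-3.6, 1.0, 3.7]
finger_gap: 49.1
finger_force: 40.0
```

```bash
python3 -c "
from h import *; rd('b')"
```

```text
t 40.83 turn [-0.001 -0.001  0.001] M tool [ 0.006  0.379 -0.078] F tool [ 1.4 -0.2 -5.1] gap 49.1 40.0 rimpos err [-0.1  0.2 -2.9] q6 -1.75
```

servo_tool(plan=[[0,0,0.25,0,0,0.0033,1],[0,0,0.5,0,0,0.0065,1],[0,0,0.75,0,0,0.01,1],[0,0,0.95,0,0,0.0125,1],[0,0,0.95,0,0,0.0125,1]])

```text
time: 41.45
eef_pos: [498.6, -167.3, 142.4]
tool_rot: [0.259, 0.391, 0.883, 0.022]
ft_force: [-2.9, 2.1, 5.4]
finger_gap: 49.4
finger_force: 40.0
```

servo_tool(plan=[[0,0,0.1,0,0,0.0013,1]])

```text
time: 41.58
eef_pos: [498.7, -167.2, 142.2]
tool_rot: [0.258, 0.414, 0.873, 0.029]
ft_force: [-4.2, 3.9, 6.0]
finger_gap: 49.4
finger_force: 40.0
```

```bash
python3 -c "
from h import *; track('b',3)"
```

```text
[[0.551, 0.423, -0.148], [0.553, -0.068, -0.001], [0.551, -0.015, 0.137]]
t 41.73 turn [-0.002 -0.001  0.551] M tool [0.045 0.422 0.117] F tool [ 1.4  1.  -6.7] gap 49.6 40.0 rimpos err [-0.   0.6 -5.6] q6 -1.2
```

servo_tool(plan=[[0,0,0.1,0,0,0.0013,1]])

```text
time: 41.85
eef_pos: [498.8, -167.3, 142.1]
tool_rot: [0.257, 0.436, 0.862, 0.036]
ft_force: [-4.3, 4.7, 7.1]
finger_gap: 49.6
finger_force: 40.0
```

```bash
python3 -c "
from h import *; track('b',3)"
```

```text
[[0.603, 0.421, -0.26], [0.605, -0.067, -0.104], [0.603, -0.017, 0.058]]
t 42.0 turn [-0.002 -0.001  0.603] M tool [0.157 0.558 0.081] F tool [ 1.1  0.1 -8.1] gap 49.0 40.0 rimpos err [ 0.1  0.6 -5.7] q6 -1.15
```

servo_tool(plan=[[0,0,0.1,0,0,0.001,1]])

```text
time: 42.12
eef_pos: [498.9, -167.3, 142.0]
tool_rot: [0.256, 0.459, 0.85, 0.042]
ft_force: [-5.0, 4.3, 7.1]
finger_gap: 49.7
finger_force: 40.0
```

```bash
python3 -c "
from h import *; track('b',3)"
```

```text
[[0.655, 0.421, -0.274], [0.657, -0.066, -0.088], [0.655, -0.013, 0.013]]
t 42.27 turn [-0.002 -0.     0.655] M tool [ 0.094  0.605 -0.014] F tool [ 2.4  0.1 -8.9] gap 49.9 40.0 rimpos err [ 0.   0.6 -5.9] q6 -1.1
```

servo_tool(plan=[[0,0,0.1,0,0,0.0008,1]])

```text
time: 42.4
eef_pos: [498.9, -167.3, 141.9]
tool_rot: [0.255, 0.481, 0.838, 0.049]
ft_force: [-5.0, 4.3, 7.8]
finger_gap: 49.5
finger_force: 40.0
```

```bash
python3 -c "
from h import *; track('b',3)"
```

```text
[[0.707, 0.424, -0.301], [0.709, -0.067, -0.22], [0.707, -0.016, -0.072]]
t 42.55 turn [-0.002 -0.     0.707] M tool [ 0.135  0.617 -0.045] F tool [ 1.9  0.8 -9.7] gap 49.5 40.0 rimpos err [ 0.1  0.6 -6. ] q6 -1.05
```

servo_tool(plan=[[0,0,0.06,0,0,0.0004,1]])

```text
time: 42.68
eef_pos: [499.0, -167.3, 141.8]
tool_rot: [0.254, 0.493, 0.83, 0.053]
ft_force: [-5.1, 4.1, 7.2]
finger_gap: 49.6
finger_force: 40.0
```

```bash
python3 -c "
from h import *; track('b',3)"
```

```text
[[0.738, 0.253, -0.403], [0.739, -0.041, -0.249], [0.738, -0.009, -0.189]]
t 42.83 turn [-0.002 -0.001  0.738] M tool [ 0.167  0.603 -0.233] F tool [ 2.4  0.3 -9.6] gap 49.6 40.0 rimpos err [ 0.1  0.7 -6.1] q6 -1.02
```

b is tight. Since time allows, I'll recheck a and then c.

servo_tool(plan=[[0,0,0,0,0,0,-1],[0,0,0,0,0,0,-1],[0,0,0,0,0,0,-1],[0,0,0,0,0,-0.15,-1],[0,0,-0.3,0,0,-0.3,-1],[0,0,-0.6,0,0,-0.3,-1]])

```text
time: 43.58
eef_pos: [470.9, -158.1, 195.6]
tool_rot: [0.261, 0.356, 0.897, 0.011]
ft_force: [-0.6, 1.0, -0.3]
finger_gap: 94.7
finger_force: 0.0
```

servo_tool(plan=[[0,0,-0.25,0.1,0.22,0,-1],[0,0,-0.5,0.2,0.44,0,-1],[0,0,-0.81,0.285,0.638,0,-1],[0,0,-0.81,0.285,0.638,0,-1],[0,0,-0.81,0.285,0.638,0,-1]])

```text
time: 44.2
eef_pos: [516.3, -26.0, 192.5]
tool_rot: [0.255, 0.162, 0.952, -0.042]
ft_force: [1.2, 0.8, -0.3]
finger_gap: 94.9
finger_force: 0.0
```

```bash
python3 -c "
from h import *; rd('a')"
```

```text
t 44.2 turn [-0.001  0.001  0.001] M tool [0.007 0.284 0.008] F tool [-0.6  1.1  0.7] gap 94.9 0.0 rimpos err [-0.6 -0.2 52.9] q6 -1.24
```

servo_tool(plan=[[0,0,0,0,0,0.2,-0.5],[0,0,0,0,0,0.285,-0.4],[0,0,0,0,0,0.285,-0.4],[0,0,0,0,0,0.285,-0.4],[0,0,0,0,0,0.285,1],[0,0,0,0,0,0.285,1],[0,0,0,0,0,0.285,1],[0,0,0,0,0,0.285,1]])

```text
time: 45.2
eef_pos: [543.8, -35.1, 144.5]
tool_rot: [0.256, 0.161, 0.952, -0.042]
ft_force: [-3.7, 0.5, 5.1]
finger_gap: 49.4
finger_force: 40.0
```

servo_tool(plan=[[0,0,0.06,0,0,0.0005,1]])

```text
time: 45.32
eef_pos: [543.9, -35.1, 144.5]
tool_rot: [0.256, 0.176, 0.95, -0.038]
ft_force: [-5.0, 1.2, 6.1]
finger_gap: 49.8
finger_force: 40.0
```

```bash
python3 -c "
from h import *; track('a',3)"
```

```text
[[0.032, 0.253, -0.321], [0.033, -0.038, -0.161], [0.032, -0.008, -0.159]]
t 45.48 turn [-0.001 -0.001  0.032] M tool [ 0.226  0.488 -0.15 ] F tool [ 0.9 -1.4 -7.6] gap 49.6 40.0 rimpos err [ 0.5  0.3 -3.3] q6 -1.2
```

servo_tool(plan=[[0,0,0.04,0,0,0.0002,1],[0,0,0.04,0,0,0,-1],[0,0,0.04,0,0,0,-1],[0,0,0.04,0,0,0,-1],[0,0,0.04,0,0,-0.15,-1],[0,0,0.04,0,0,-0.3,-1],[0,0,0.04,0,0,-0.3,-1]])

```text
time: 46.35
eef_pos: [516.3, -25.2, 198.3]
tool_rot: [0.259, 0.186, 0.947, -0.035]
ft_force: [0.6, -0.5, -0.4]
finger_gap: 95.0
finger_force: 0.0
```

servo_tool(plan=[[0,0,0,-0.18,-0.16,0,-1],[0,0,-0.1,-0.36,-0.32,0,-1],[0,0,-0.1,-0.54,-0.49,0,-1],[0,0,-0.1,-0.736,-0.662,0,-1],[0,0,-0.1,-0.736,-0.662,0,-1],[0,0,-0.1,-0.736,-0.662,0,-1]])

```text
time: 47.1
eef_pos: [583.1, -197.3, 262.9]
tool_rot: [0.254, 0.162, 0.953, -0.042]
ft_force: [-0.9, 0.1, -0.9]
finger_gap: 94.8
finger_force: 0.0
```

```bash
python3 -c "
from h import *; rd('c')"
```

```text
t 47.1 turn [-0.001  0.003  0.002] M tool [-0.007  0.322 -0.033] F tool [ 1.2 -0.2  0.3] gap 94.8 0.0 rimpos err [-2.  -0.1 54.1] q6 -1.7
```

servo_tool(plan=[[0,0,0,0,0,0.2,-0.5],[0,0,0,0,0,0.285,-0.4],[0,0,0,0,0,0.285,-0.4],[0,0,0,0,0,0.285,-0.4],[0,0,0,0,0,0.285,1],[0,0,0,0,0,0.285,1],[0,0,0,0,0,0.285,1],[0,0,0,0,0,0.285,1]])

```text
time: 48.1
eef_pos: [611.0, -206.5, 217.2]
tool_rot: [0.256, 0.161, 0.952, -0.042]
ft_force: [-2.9, 4.3, 4.8]
finger_gap: 49.3
finger_force: 40.0
```

servo_tool(plan=[[0,0,0.06,0,0,0.0005,1]])

```text
time: 48.22
eef_pos: [611.0, -206.5, 217.1]
tool_rot: [0.257, 0.176, 0.95, -0.038]
ft_force: [-2.3, 4.5, 6.7]
finger_gap: 49.5
finger_force: 40.0
```

```bash
python3 -c "
from h import *; track('c',3)"
```

```text
[[0.032, 0.252, -0.305], [0.033, -0.04, -0.245], [0.032, -0.01, -0.133]]
t 48.38 turn [-0.002 -0.001  0.032] M tool [-0.616  0.518 -0.137] F tool [ 1.1  3.8 -7.4] gap 49.7 40.0 rimpos err [ 0.5  0.5 -0.3] q6 -1.67
```

servo_tool(plan=[[0,0,0.06,0,0,0.0004,1]])

```text
time: 48.5
eef_pos: [611.1, -206.5, 217.0]
tool_rot: [0.257, 0.191, 0.947, -0.034]
ft_force: [-2.8, 4.5, 5.3]
finger_gap: 49.5
finger_force: 40.0
```

```bash
python3 -c "
from h import *; track('c',2)"
```

```text
[[0.063, 0.256, -0.381], [0.064, -0.04, -0.26]]
t 48.6 turn [-0.002 -0.001  0.063] M tool [-0.59   0.557 -0.161] F tool [ 0.9  3.  -7.9] gap 50.1 40.0 rimpos err [ 0.6  0.5 -0.3] q6 -1.64
```

servo_tool(plan=[[0,0,0,0,0,0,-1],[0,0,0,0,0,0,-1],[0,0,0,0,0,0,-1],[0,0,0,0,0,-0.2,-1],[0,0,0,0,0,-0.45,-1],[0,0,0,0,0,-0.45,-1],[0,0,0,0,0,-0.45,-1]])

```text
time: 49.48
eef_pos: [568.0, -192.2, 293.1]
tool_rot: [0.256, 0.191, 0.947, -0.034]
ft_force: [0.6, 0.4, -0.6]
finger_gap: 95.0
finger_force: 0.0
```

```bash
python3 -c "
from h import *; rd('c')
q=viewer.camera('wrist'); cv2.imwrite('pics/end.png',q['img'])"
```

```text
t 49.48 turn [-0.001  0.001  0.064] M tool [0.013 0.281 0.001] F tool [-0.   0.5  0.8] gap 95.0 0.0 rimpos err [-0.7 -0.2 88.3] q6 -1.64
```

View pics/end.png

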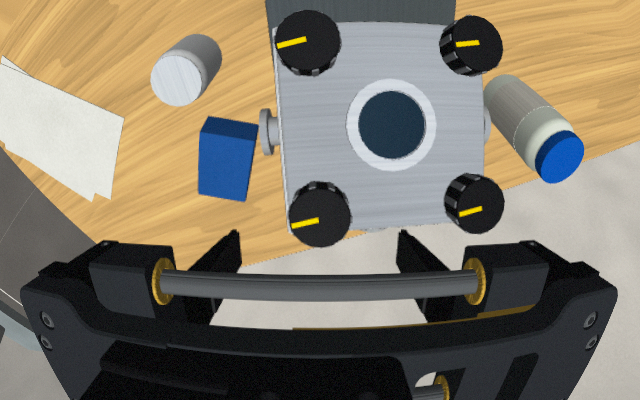

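The picture shows all four stripes, at (291,43), (467,43), (305,223) and (470,211), turned about 80° alike. The gripper is clear and the other things have not moved.

```bash
python3 -c "
from h import *; print(env.hand_in())"
```

```text
the job is handed in; nothing more can be done
None
```

The job is handed in at about 50 s (no verdict was returned): all four screws were felt tight (0.32–0.40 Nm while turning) and released; a and c took an extra check visit, and wipes, tin and blue box look unmoved.

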